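# Slide the packet into the corner of the counter gallery

### The job

Tidy the big cardboard packet away into the corner of the low L-shaped wooden rail: push it across the worktop with the fingers until its long back side lies flat along the long rail and its left end (seen from the robot) is up against the short end rail. Only push it, do not lift or tip it. Leave the small round pot, the tea light, the mug and the fork where they are.

Things in the scene. Friction and masses are not known exactly. Their poses are not given: they have to be found in the camera images.
- packet: closed cardboard packet, a plain box and the biggest loose thing in front of the rail, about 0.35 kg (0.25 to 0.5): 105 mm along its x, 143 mm along its y, 70 mm high. Origin at the centre of its underside; +x points from its near long side to its back (far) long side, +y to its left end, z up. It slides on the worktop and starts turned by up to 0.4 rad from the rail
- packet_back_left (a point): point on the packet at the left end of its back long side (x +52.5, y +71.5 mm from the packet's origin), half-way up (35 mm)
- packet_back_right (a point): point on the packet at the right end of its back long side (x +52.5, y -71.5 mm), half-way up (35 mm)
- gallery: fixed L-shaped rail of light wooden boards standing on the worktop, 42 mm high, 14 mm thick. Origin in its inner corner at worktop height: the long rail's inner face is its plane x = 0 and runs from the corner 360 mm to -y; the short end rail's inner face is its plane y = 0 and runs 140 mm to -x (towards the robot). The packet belongs in the quarter x < 0, y < 0. Its yaw is -0.18 to 0.14 rad
- pot: bystander: small round lidded pot, 58 mm across, 50 mm high, standing at the right of the packet; origin at the centre of its underside
- candle: bystander: tea light, 38 mm across, 15 mm high, on the worktop in front, left of the packet; origin at the centre of its underside
- cup: bystander: striped mug, 86 mm wide, 120 mm with its handle, 90 mm high, at the left in front of the sink; origin at the centre of its underside
- fork: bystander: table fork, 193 mm long, 26 mm wide, 15 mm high, lying at the left along the worktop's front edge, roughly along y; origin at its middle on the worktop

How it is judged (in metres and radians):
At the end, for the whole second after the job is handed in: The packet stands flat and at rest on the worktop, both ends of its back side within 6 mm of the long rail, its left end within 7 mm of the short end rail, and square to the rail within 0.05 rad (x of each of packet_back_left, packet_back_right in the frame of gallery above -0.006 m and y of packet_back_left in the frame of gallery above -0.007 m and angle between the y axis of packet and the y axis of gallery, either way round below 0.05 rad and height (world z) of packet below 0.004 m and angle between packet's own z axis and vertical below 0.05 rad and linear speed of packet below 0.01 m/s); the robot touches nothing.
It fails at once if the packet is lifted or carried (more than 12 mm off the worktop) (height (world z) of packet above 0.012 m).
It fails at once if the packet is tipped (more than 0.2 rad) (angle between packet's own z axis and vertical above 0.2 rad).
It fails at once if the pot, the tea light, the mug or the fork is moved more than 20 mm (distance of any of pot, candle, cup, fork from where it was at the start of the episode above 0.02 m).
It also fails if it takes over 45 s, if anything falls off the work surface, if the arm or the gripper's body presses on something with over 40 N, if the wrist force passes 120 N, or if a joint passes its speed limit or range.

### The arm

A 6-joint arm with a two-finger parallel gripper is mounted at the origin on a cart in front of the work surface, level with it; the furniture and walls round the work are solid. World frame = base frame: x ahead of the robot, y to its left, z up, the work surface at z = 0. Lengths are in m, angles in degrees, forces in N, time in s.
With the tool pointing down it reaches from about 0.325 to 0.775 m from the base axis. Payload 5.5 kg.
Tool frame: the origin (TCP) lies at the centre of the arm's flange, where the gripper is bolted on; the fingertips stand 182 mm ahead of it and the grasp point (between the pads) lies 163 mm ahead of it; z points along the fingers, y is the direction in which the jaws open and shut (so a half turn about z gives the same grasp; the last joint's range is limited). The gripper opens to 88 mm and grips with 3 to 60 N. Pads are 20 mm wide; open, the fingers measure 115 mm over their backs; the gripper's body (75 mm by 178 mm) begins 61 mm behind the grasp point.
Start: joints at [69.689, 5.22, 70.514, -0, 104.267, -3.249], TCP at [0.176, 0.574, 0.405] pointing down, gripper open.
Joint ranges: [-164.24, 164.24], [-49.07, 125.15], [9.68, 141.18], [-86.29, 266.29], [3.28, 154.24], [-151.56, 151.56]. Speed limits (degrees/s): [147.25, 147.25, 172.46, 180, 180, 180].

### API

Orientations are given as [roll, pitch, yaw] about the fixed x, y, z axes, in that order (R = Rz(yaw) Ry(pitch) Rx(roll)).
In Python, from station import r gives the robot as it stands. The module is installed in compiled form; this text tells all that it offers. Calls block until the motion is done:
- r.reach(position, orientation): joint-space move of the TCP to a pose.
- r.servo_line(position, rotation=None, speed=0.15): straight line of the TCP; rotation=None keeps the orientation; speed is the mean speed in m/s.
- r.move_joints(angles): joint-space move.
- r.let_go() and r.grab(squeeze=None): open the fingers fully, or close them until they stop; squeeze is the grip in N (None keeps the last).
- r.wait(seconds).
- r.inverse_kinematics(position, orientation): joint angles nearest the present ones, or None.
- r.sense(): the state.
- r.snapshot(name): name is "scene" or "top" or "wrist"; returns a dict with "frame" (480x640x3 uint8, red, green, blue), "fx", "fy", "cx", "cy" (pixels), "dist_coeffs" ([k1, k2, p1, p2, k3] as OpenCV has them; the pictures are not rectified), "R" (3x3) and "t" (3): a world point X has camera coordinates R X + t. Camera axes: x right, y down, z forward; pixel columns grow to the right and rows downward; lengths in m; the calibration is good to about 2 mm. A picture is of the moment at which its call begins. There is no depth.
A pose or a line that the arm cannot do raises r.IKError and nothing moves.
- r.hand_in(): hands the job in, once; it reports no verdict.
The state is a dict: "clock": time; "joints": joint angles; "joint_vel": joint speeds; "joint_torque": joint torques, N m; "tcp_pos": TCP position; "orientation": TCP orientation; "contact_force": force on the tool from outside, world axes, zero at the start; "torque": the same for the moment, N m; "opening": finger opening in m.
Only numpy, scipy, OpenCV 4.12 (cv2) and the standard library are available. Lean on these libraries where they do the work, as an engineer would, in place of code of your own. Each camera call takes 0.05 s, during which the arm holds its last target.

## Working session

There is one attempt and no reset: what is moved stays moved. The work goes in short steps, each a Python script; the robot and the scene stay as the last script left them, time stands still between calls to the robot, and variables do not carry over. Pictures are saved under pics/ and viewed, and the job is handed in when it is done.

```bash
mkdir -p pics; python3 - <<'E'
from station import r
import cv2
s=r.sense();print(s)
for n in("scene","top","wrist"):
    d=r.snapshot(n);cv2.imwrite(f"pics/{n}0.png",d["frame"][:,:,::-1]);print(n,d["fx"],d["cx"],d["cy"],d["dist_coeffs"],d["R"],d["t"])
E
```

```text
{'clock': 0.0, 'joints': array([ 6.96895797e+01,  5.26005511e+00,  7.05813200e+01, -1.28743307e-03,
        1.04268395e+02, -3.24888185e+00]), 'joint_vel': array([-0.02006989,  0.02505518,  0.02053844, -0.00034861,  0.06223984,
       -0.00769565]), 'joint_torque': array([-3.72319118e-04, -4.46466315e+01, -4.06435704e+01,  6.96450309e-02,
        2.97738332e-02, -1.84088817e-04]), 'tcp_pos': array([0.17605982, 0.57362786, 0.40354399]), 'orientation': array([-1.79890335e+02, -4.97473300e-03,  1.62938141e+02]), 'contact_force': array([-0.30168384, -0.07570869,  0.41973839]), 'torque': array([-0.02417824,  0.00147007, -0.06749412]), 'opening': 0.0876779726034964}
scene 541.8679869276928 335.286124967996 239.37088769942787 [-0.15728339  0.          0.          0.          0.        ] [[-0.98602394 -0.16611118 -0.01280074]
 [-0.05571118  0.40115574 -0.91431414]
 [ 0.15701289 -0.90082248 -0.40480341]] [0.52578618 0.05386978 1.54384679]
top 457.8573144031876 317.4556624764813 236.45635548287134 [-0.08207629  0.          0.          0.          0.        ] [[ 0.01216186 -0.99936419  0.03351584]
 [-0.99873956 -0.01377296 -0.04826599]
 [ 0.04869692 -0.03288659 -0.99827205]] [0.05318607 0.52195102 1.0363005 ]
wrist 403.6764339677852 318.24888369853807 238.92220664720023 [-0.01882704  0.          0.          0.          0.        ] [[ 0.29354489  0.9559412  -0.00279767]
 [ 0.91910947 -0.28142782  0.27574655]
 [ 0.26281014 -0.08351536 -0.96122631]] [-0.59939825 -0.03132729  0.39127466]
```

View pics/top0.png

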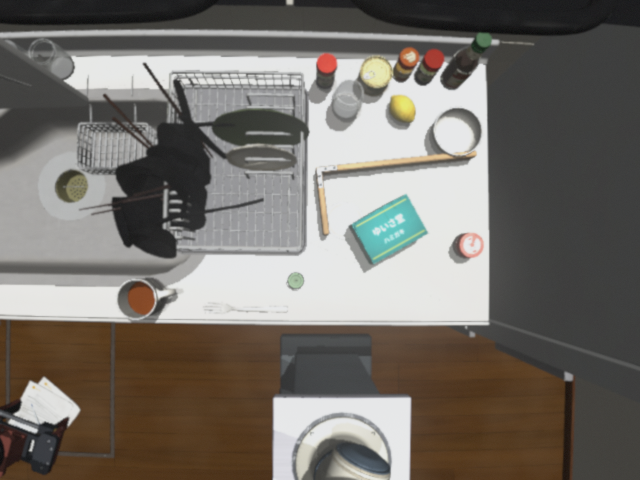

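View pics/scene0.png

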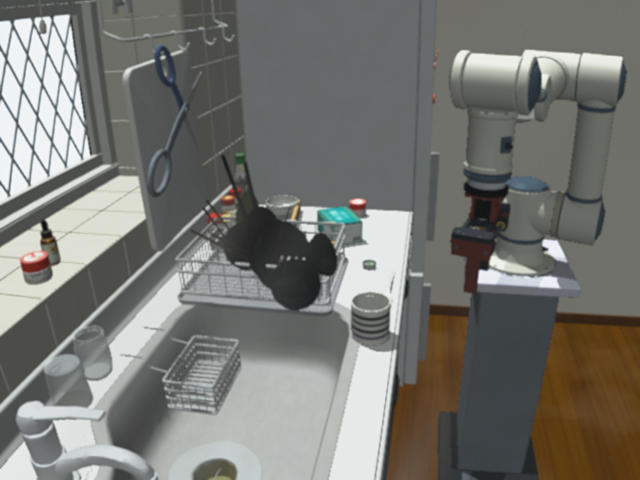

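Top view: teal packet at about (388,230), rail corner at about (326,174), pot at (469,245), tea light at (296,281). Next I'll measure the packet and the rail.

```bash
cat > h.py <<'E'
from station import r
import cv2,numpy as np
def ray(d,px,z):
    K=np.array([[d["fx"],0,d["cx"]],[0,d["fy"],d["cy"]],[0,0,1]])
    u=cv2.undistortPoints(np.array(px,float).reshape(-1,1,2),K,np.array(d["dist_coeffs"])).reshape(-1,2)
    R=np.array(d["R"]);c=-R.T@np.array(d["t"])
    v=np.c_[u,np.ones(len(u))]@R
    return (c+v*((z-c[2])/v[:,2])[:,None])[:,:2]
def big(m,n=1):
    c,_=cv2.findContours(m,cv2.RETR_EXTERNAL,cv2.CHAIN_APPROX_NONE)
    return sorted(c,key=cv2.contourArea)[::-1][:n]
def packet(d):
    h=cv2.cvtColor(d["frame"],cv2.COLOR_RGB2HSV)
    m=cv2.inRange(h,(75,90,90),(100,255,255)); m[:100]=0
    m=cv2.morphologyEx(m,cv2.MORPH_CLOSE,np.ones((9,9),np.uint8))
    c=big(m)[0].reshape(-1,2)
    return c
E
python3 - <<'E'
from h import *
d=r.snapshot("top");f=d["frame"]
cv2.imwrite("pics/crop1.png",cv2.resize(f[140:300,280:490],None,fx=3.8,fy=3.7,interpolation=cv2.INTER_CUBIC)[:,:,::-1])
c=packet(d);w=ray(d,c,.07);R=cv2.minAreaRect(w.astype(np.float32));print(R,c.min(0),c.max(0));print(cv2.boxPoints(R))
h=cv2.cvtColor(f,cv2.COLOR_RGB2HSV)
for p in[(163,400),(162,430),(168,360),(200,323),(220,325),(230,390),(258,395),(190,405),(202,365)]:print(p,f[p],h[p])
E
```

```text
((0.5384823083877563, -0.0945098027586937), (0.09790598601102829, 0.13636408746242523), 30.019123077392578) [353 196] [425 261]
[[ 0.46198523 -0.05996445]
 [ 0.5302067  -0.17803644]
 [ 0.6149794  -0.12905516]
 [ 0.54675794 -0.01098317]]
(163, 400) [170 148 118] [ 17  78 170]
(162, 430) [88 84 77] [19 32 88]
(168, 360) [133 120 100] [ 18  63 133]
(200, 323) [225 198 152] [ 19  83 225]
(220, 325) [216 184 142] [ 17  87 216]
(230, 390) [ 99 199 195] [ 89 128 199]
(258, 395) [230 231 228] [ 40   3 231]
(190, 405) [231 232 230] [ 45   2 232]
(202, 365) [230 232 230] [ 60   2 232]
```

View pics/crop1.png

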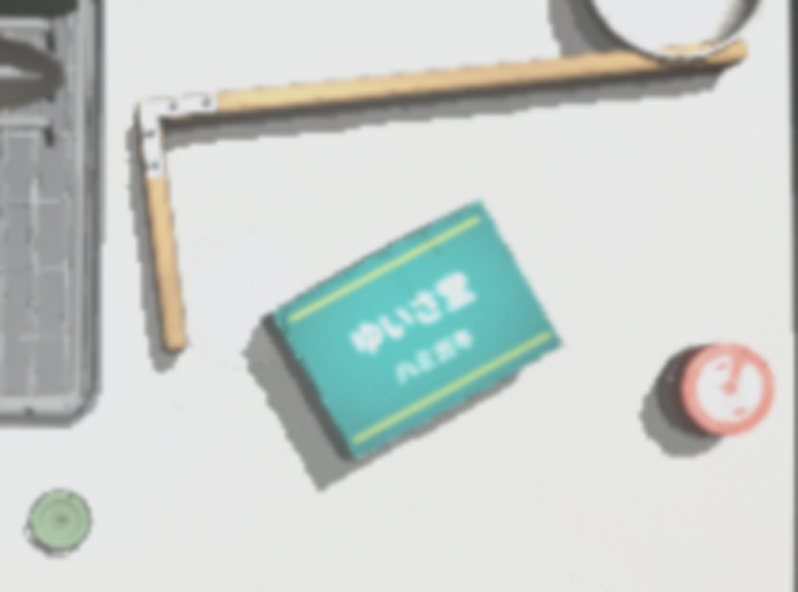

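```bash
python3 - <<'E'
from h import *
d=r.snapshot("top");f=d["frame"];R=np.array(d["R"]);print("cam",-R.T@np.array(d["t"]))
h=cv2.cvtColor(f,cv2.COLOR_RGB2HSV)
for x in(345,370,400,420): print(x,[(y,int(h[y,x,1]),int(h[y,x,2])) for y in range(155,178)])
for y in(185,200,220): print(y,[(x,int(h[y,x,1]),int(h[y,x,2])) for x in range(312,336)])
# packet
for x in (380,400): print(x,[(y,int(h[y,x,0]),int(h[y,x,1]),int(h[y,x,2])) for y in list(range(195,216))])
E
```

```text
cam [0.47018166 0.09442145 1.05791973]
345 [(155, 2, 232), (156, 2, 232), (157, 2, 232), (158, 1, 231), (159, 1, 232), (160, 1, 232), (161, 1, 232), (162, 1, 230), (163, 7, 226), (164, 46, 225), (165, 66, 228), (166, 72, 230), (167, 77, 226), (168, 83, 208), (169, 76, 161), (170, 51, 115), (171, 27, 93), (172, 18, 98), (173, 7, 115), (174, 4, 137), (175, 5, 144), (176, 3, 147), (177, 3, 172)]
370 [(155, 1, 232), (156, 1, 232), (157, 1, 232), (158, 1, 232), (159, 0, 231), (160, 3, 228), (161, 33, 223), (162, 68, 226), (163, 75, 229), (164, 75, 229), (165, 80, 223), (166, 81, 190), (167, 61, 133), (168, 32, 96), (169, 16, 95), (170, 7, 113), (171, 4, 136), (172, 4, 144), (173, 5, 146), (174, 3, 154), (175, 3, 190), (176, 1, 224), (177, 2, 232)]
400 [(155, 1, 232), (156, 1, 231), (157, 5, 224), (158, 37, 219), (159, 75, 221), (160, 83, 224), (161, 85, 223), (162, 86, 210), (163, 80, 170), (164, 60, 124), (165, 35, 96), (166, 18, 99), (167, 6, 118), (168, 7, 137), (169, 7, 144), (170, 5, 145), (171, 6, 168), (172, 2, 216), (173, 2, 230), (174, 2, 232), (175, 1, 232), (176, 1, 232), (177,
[... 1630 characters left out ...]
, 232), (203, 60, 2, 232), (204, 60, 2, 232), (205, 60, 2, 228), (206, 75, 7, 214), (207, 84, 42, 172), (208, 88, 98, 170), (209, 88, 112, 175), (210, 88, 119, 188), (211, 82, 95, 201), (212, 61, 55, 217), (213, 57, 56, 219), (214, 81, 89, 207), (215, 88, 120, 199)]
400 [(195, 60, 3, 224), (196, 82, 25, 195), (197, 87, 75, 173), (198, 88, 105, 167), (199, 87, 111, 175), (200, 80, 83, 190), (201, 54, 60, 210), (202, 56, 59, 212), (203, 80, 87, 197), (204, 87, 115, 189), (205, 89, 120, 187), (206, 89, 121, 187), (207, 89, 122, 188), (208, 89, 123, 189), (209, 89, 124, 191), (210, 89, 124, 192), (211, 89, 124, 194), (212, 89, 118, 197), (213, 89, 79, 213), (214, 88, 21, 227), (215, 94, 8, 232)]
```

```bash
cat >> h.py <<'E'
def edgeline(pts):
    vx,vy,x,y=cv2.fitLine(np.float32(pts),cv2.DIST_HUBER,0,1e-5,1e-5).ravel(); return np.array([x,y]),np.array([vx,vy])
def gallery(d):
    h=cv2.cvtColor(d["frame"],cv2.COLOR_RGB2HSV).astype(float);S,V=h[...,1],h[...,2]
    o=[];i=[]
    for x in range(340,432,4):
        yc=163.9-(x-345)*7.9/75; ys=np.arange(int(yc)-5,int(yc)+4); s=S[ys,x]
        k=np.where((s[:-1]<40)&(s[1:]>=40))[0][0]; o.append((x,ys[k]+(40-s[k])/(s[k+1]-s[k])))
        ys=np.arange(int(yc)+2,int(yc)+11); v=V[ys,x]; k=np.where((v[:-1]>160)&(v[1:]<=160))[0][0]; i.append((x,ys[k]+(v[k]-160)/(v[k]-v[k+1])))
    e=[]
    for y in range(192,228,3):
        xc=325+(y-200)*.105; xs=np.arange(int(xc)-3,int(xc)+5); s=S[y,xs]
        k=np.where((s[:-1]>40)&(s[1:]<=40))[0][0]; e.append((xs[k]+(s[k]-40)/(s[k]-s[k+1]),y))
    return [ray(d,q,.042) for q in(o,i,e)]
E
python3 - <<'E'
from h import *
d=r.snapshot("top");o,i,e=gallery(d)
for n,q in zip("oie",(o,i,e)):
    p,v=edgeline(q);print(n,p,v,np.degrees(np.arctan2(v[1],v[0])))
po,vo=edgeline(o);pi,_=edgeline(i);
yv=vo*np.sign(vo[1]);xv=np.array([yv[1],-yv[0]])
print("thick",xv@(po-pi)); pe=edgeline(e)[0]
X0=(xv@po-.014+xv@pi)/2;Y0=yv@pe
G=np.array([xv*X0+yv*Y0]).ravel();yaw=np.arctan2(xv[1],xv[0]);print("corner",G,"yaw",yaw,np.degrees(yaw))
np.save("gal.npy",[G[0],G[1],yaw])
c=packet(d);w=ray(d,c,.07);R=cv2.minAreaRect(w.astype(np.float32));b=cv2.boxPoints(R)
print("packet corners in G\n",np.c_[(b-G)@xv,(b-G)@yv])
for n,p,z in(("pot",(469.5,245),.05),("candle",(296,281),.015),("rackR",(306,230),.1),("wall",(490,240),0)):
    q=ray(d,[p],z)[0];print(n,q,(q-G)@xv,(q-G)@yv)
E
```

```text
o [ 0.6972973  -0.10058204] [ 0.12778386 -0.99180204] -82.65845
i [ 0.6814829  -0.07053034] [ 0.12915842 -0.991624  ] -82.57903
e [0.58181226 0.04269847] [0.9916007  0.12933707] 7.4312854
thick 0.011844596
corner [0.6644364  0.05334377] yaw 0.1281342 7.341549
packet corners in G
 [[-0.21527044 -0.08650932]
 [-0.16269597 -0.21233095]
 [-0.0723592  -0.17458381]
 [-0.12493368 -0.04876217]]
pot [ 0.50483102 -0.28113157] -0.201037491433487 -0.3113383220079225
candle [0.41917339 0.10755301] -0.2363252876304809 0.0851054969448956
rackR [0.53012374 0.0870469 ] -0.12890485749796002 0.05058983042545803
wall [ 0.51902017 -0.35000729] -0.19576586968415693 -0.3814625463571943
```

```bash
cat >> h.py <<'E'
try:
    gx0,gy0,gyaw=np.load("gal.npy")
    XV=np.array([np.cos(gyaw),np.sin(gyaw)]);YV=np.array([-XV[1],XV[0]]);G=np.array([gx0,gy0])
except Exception: pass
def pose(gx,gy,a,tipz):   # gallery coords, a deg rel. gallery -> TCP pose
    p=G+gx*XV+gy*YV; return [p[0],p[1],tipz+.182],[180,0,np.degrees(gyaw)+a]
def force():
    f=r.sense()["contact_force"];return f[:2]@XV,f[:2]@YV,f[2]
def look(n):
    d=r.snapshot("top");f=d["frame"]
    cv2.imwrite("pics/%s.png"%n,cv2.resize(f[140:300,280:490],None,fx=3.8,fy=3.7,interpolation=cv2.INTER_CUBIC)[:,:,::-1]);return d
E
python3 - <<'E'
from h import *
c=np.array([-.1438,-.1305]);a=22.7;t=np.radians(a)
p=c-.09*np.array([np.cos(t),np.sin(t)])
P,O=pose(*p,a,.12);print(P,O)
r.reach([.13,.40,.40],[180,0,163]);r.reach([P[0],P[1],.36],O)
print(r.sense()["clock"],r.sense()["joints"])
P,O=pose(*p,a,.010);r.servo_line(P,speed=.2)
s=r.sense();print(s["clock"],s["tcp_pos"],s["orientation"],force())
look("a1")
E
```

```text
[np.float64(0.46058142824438175), np.float64(-0.13951822941820202), 0.302] [180, 0, np.float32(30.04155)]
3.3167 [-2.08230479e+01 -1.34626172e+01  9.28233137e+01  1.85443008e-02
  1.00634843e+02  3.90463817e+01]
4.3083 [ 0.46103083 -0.13952879  0.19327023] [ 1.79910154e+02 -7.26336037e-02  3.00611993e+01] (np.float64(0.0016766346478707568), np.float64(-0.17204335619424627), np.float64(0.5667308704230216))
```

View pics/a1.png

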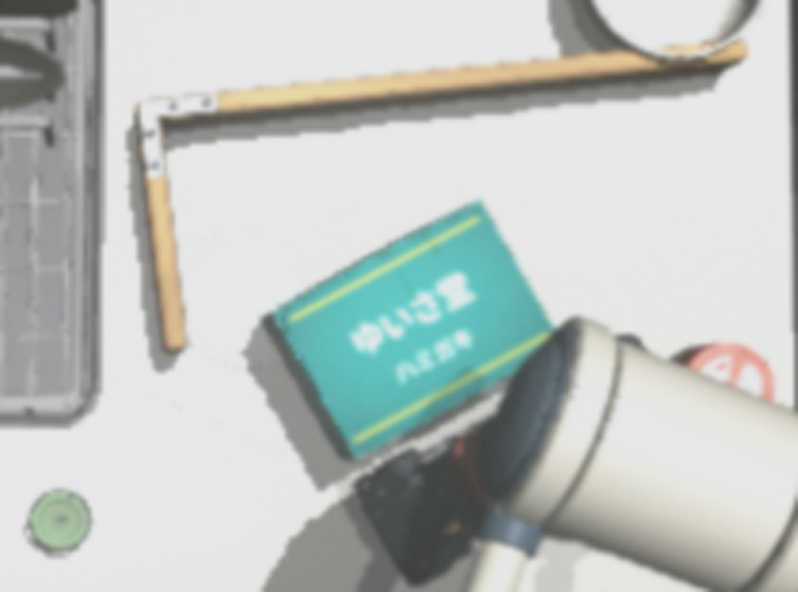

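The packet hasn't moved, and the gripper is behind its near side and parallel to it. I'll push now, turning it square as it goes.

```bash
python3 - <<'E'
from h import *
for k in np.linspace(0.0,1,6):
    c=np.array([-.1438,-.1305])*(1-k)+k*np.array([-.062,-.105]);a=22.7*(1-k);t=np.radians(a)
    p=c-.064*np.array([np.cos(t),np.sin(t)])
    P,O=pose(*p,a,.010);r.servo_line(P,O,speed=.06)
    print(round(r.sense()["clock"],2),np.round(force(),1))
d=look("a2")
w=ray(d,packet(d),.07);b=cv2.boxPoints(cv2.minAreaRect(w.astype(np.float32)));print(np.c_[(b-G)@XV,(b-G)@YV])
E
```

```text
4.94 [-0.1 -0.4  0.1]
5.38 [-0.   1.1  0.3]
5.83 [ 0.1 -0.7 -0.2]
6.29 [ 0.1 -0.   0.7]
6.75 [ 0.4  0.4 -0.1]
7.22 [-0.7  0.1  0.2]
[[-0.09290539 -0.03576953]
 [-0.09253952 -0.11773107]
 [-0.0117903  -0.11737058]
 [-0.01215618 -0.03540903]]
```

View pics/a2.png

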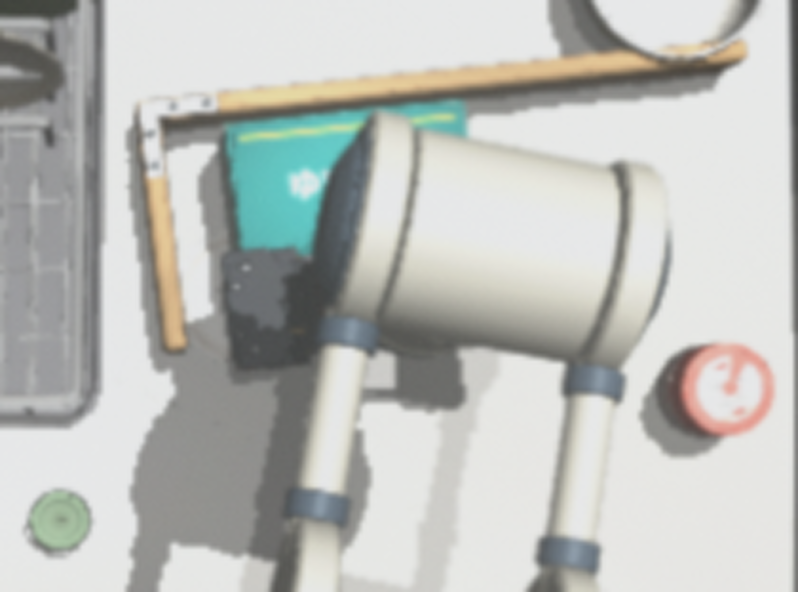

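The packet is square, about 10 mm from the long rail, with its left end about 33 mm from the end rail. I'll keep pushing until it touches the long rail.

```bash
python3 - <<'E'
from h import *
x=-.126
while x<-.100:
    x+=.002
    P,O=pose(x,-.105,0,.010);r.servo_line(P,O,speed=.03);f=force();print(round(x,4),np.round(f,1))
    if abs(f[0])>12:break
print(r.sense()["clock"])
P,O=pose(x-.04,-.105,0,.010);r.servo_line(P,O,speed=.15)
P,O=pose(x-.04,-.105,0,.10);r.servo_line(P,O,speed=.2)
# to the right end, jaws along gallery x
P,O=pose(-.10,-.25,0,.13);r.reach(P,[180,0,np.degrees(gyaw)+90]);r.grab()
s=r.sense();print(s["clock"],s["joints"],s["opening"])
d=look("a3");cv2.imwrite("pics/a3w.png",r.snapshot("wrist")["frame"][:,:,::-1])
E
```

```text
-0.124 [-1.9 -1.5  0.1]
-0.122 [-0.7 -0.3  0.4]
-0.12 [-1.5 -1.3 -0.3]
-0.118 [-0.9 -0.7  0.9]
-0.116 [-6.1  0.5  3.4]
-0.114 [-17.9   0.7   9.8]
8.7667
12.675 [-2.22317154e+01  1.02306006e+01  7.44314687e+01  2.83451738e-03
  9.53377381e+01 -2.95753852e+01] 0.00037168944410140346
```

View pics/a3.png

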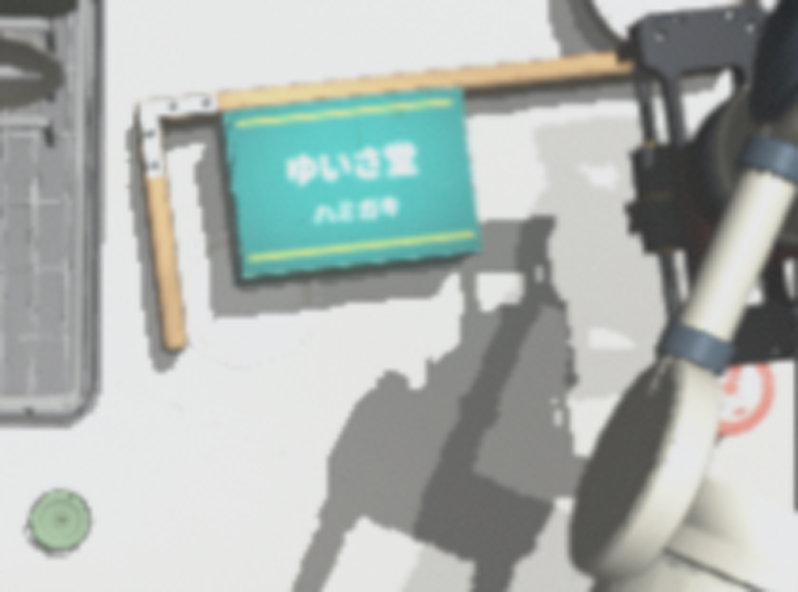

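View pics/a3w.png

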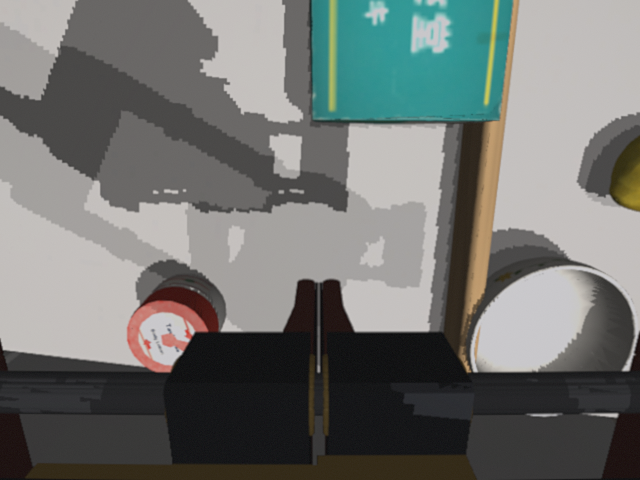

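The packet lies on the long rail. In the wrist view its right end is clear, and the pot and bowl are clear of the lowering spot. Next I'll push along the rail with closed fingers, slightly on the near side of the packet's centre.

```bash
python3 - <<'E'
from h import *
A=90
P,O=pose(-.06,-.215,A,.13);r.servo_line(P,O,speed=.15)
P,O=pose(-.06,-.215,A,.012);r.servo_line(P,O,speed=.15)
print(r.sense()["clock"])
y=-.215
while y<-.14:
    y+=.010 if y<-.17 else .002
    P,O=pose(-.06,y,A,.012);r.servo_line(P,O,speed=.04);f=force();print(round(y,4),np.round(f,1))
    if abs(f[1])>15:break
print(r.sense()["clock"])
look("a4")
E
```

```text
14.2167
-0.205 [ 0.7 -0.2  0.6]
-0.195 [ 0.6 -0.6  0.2]
-0.185 [-0.2 -0.7 -0.3]
-0.175 [-0.1  0.6  0.5]
-0.165 [-0.1  0.3 -0.5]
-0.163 [ 1.4 -0.5  0.2]
-0.161 [-0.6 -0.8 -1.2]
-0.159 [-0.8 -0.8 -1.1]
-0.157 [-0.6 -0.8  0.2]
-0.155 [-0.2 -0.8  0.2]
-0.153 [ 0.1 -3.2 -1. ]
-0.151 [-0.  -9.7 -0.5]
-0.149 [ -0.5 -15.7  -0. ]
18.2167
```

View pics/a4.png

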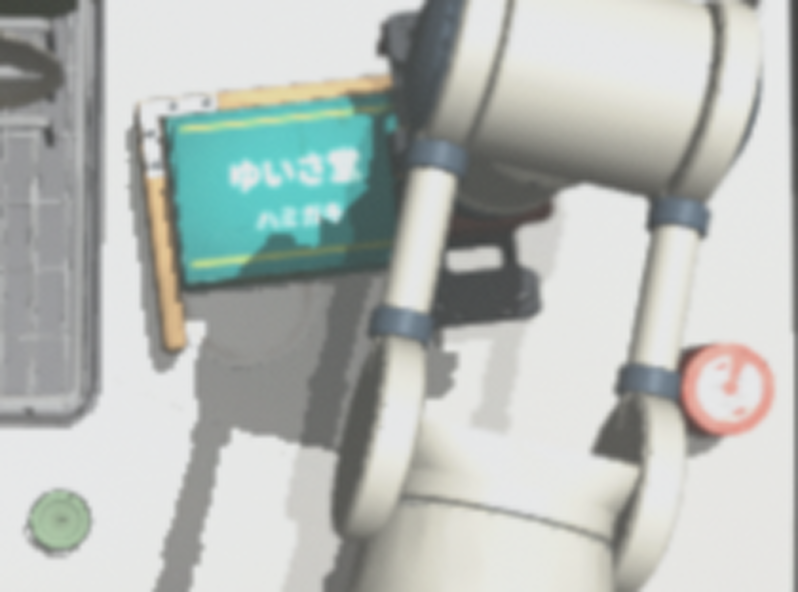

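The packet touched the end rail at about 16 N. I'll back off and check it with the arm clear.

```bash
python3 - <<'E'
from h import *
P,O=pose(-.06,-.19,90,.012);r.servo_line(P,O,speed=.1)
P,O=pose(-.06,-.19,90,.13);r.servo_line(P,O,speed=.2)
P,O=pose(-.24,-.16,90,.13);r.servo_line(P,O,speed=.25)
d=look("a5");print(r.sense()["clock"])
w=ray(d,packet(d),.07);R=cv2.minAreaRect(w.astype(np.float32));b=cv2.boxPoints(R);print(R[1],np.round(np.c_[(b-G)@XV,(b-G)@YV],4))
cv2.imwrite("pics/a5w.png",r.snapshot("wrist")["frame"][:,:,::-1])
E
```

```text
20.5
(0.09788471460342407, 0.1378738135099411) [[-0.1023 -0.0022]
 [-0.1025 -0.1401]
 [-0.0046 -0.1402]
 [-0.0044 -0.0024]]
```

View pics/a5.png

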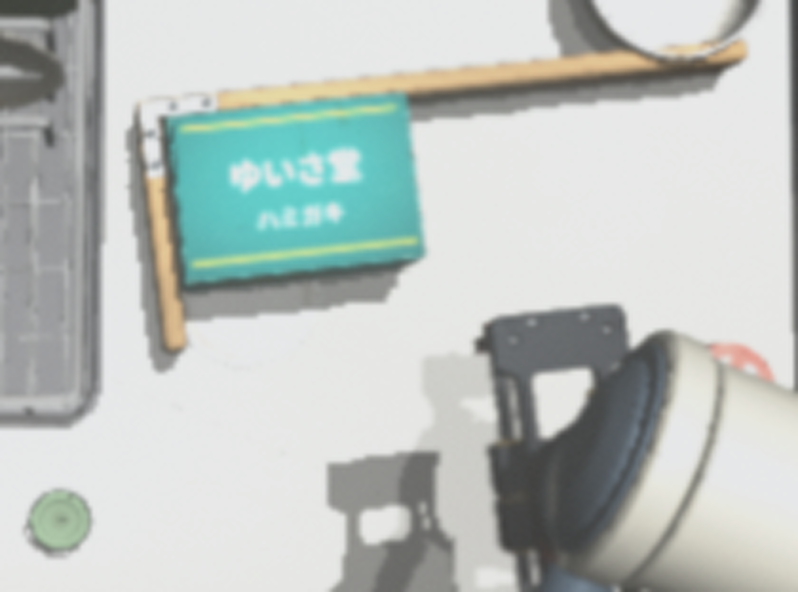

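View pics/a5w.png

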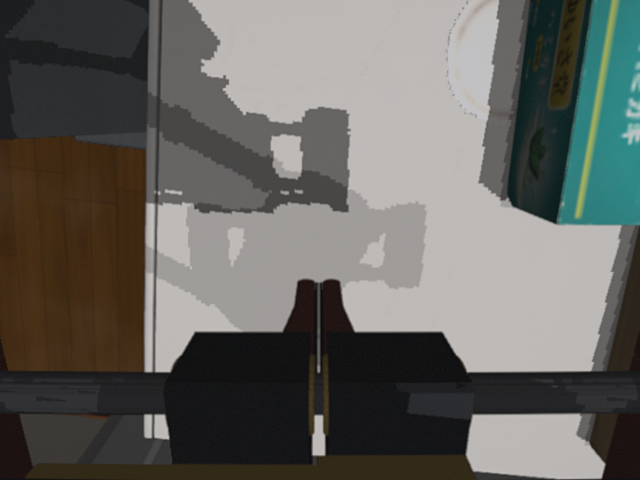

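The packet looks square in the corner. As a final check I'll press once gently on the near side to confirm it's seated on the long rail, then clear the arm.

```bash
python3 - <<'E'
from h import *
P,O=pose(-.19,-.085,90,.13);r.servo_line(P,O,speed=.25)
P,O=pose(-.19,-.085,90,.012);r.servo_line(P,O,speed=.2)
x=-.19
while x<-.105:
    x+=.01 if x<-.142 else .002
    P,O=pose(x,-.085,90,.012);r.servo_line(P,O,speed=.05);f=force()
    if abs(f[0])>2: print(round(x,4),np.round(f,1))
    if abs(f[0])>12:break
P,O=pose(x-.04,-.085,90,.012);r.servo_line(P,O,speed=.15)
P,O=pose(-.24,-.16,90,.13);r.servo_line(P,O,speed=.25)
d=look("a6");print(r.sense()["clock"])
w=ray(d,packet(d),.07);R=cv2.minAreaRect(w.astype(np.float32));b=cv2.boxPoints(R);print(R[1],np.round(np.c_[(b-G)@XV,(b-G)@YV],4))
E
```

```text
-0.118 [-5.6  0.1  3.4]
-0.116 [-15.7   0.8   8.9]
27.8167
(0.09788471460342407, 0.13776445388793945) [[-0.1023 -0.0023]
 [-0.1025 -0.1401]
 [-0.0046 -0.1402]
 [-0.0044 -0.0025]]
```

View pics/a6.png

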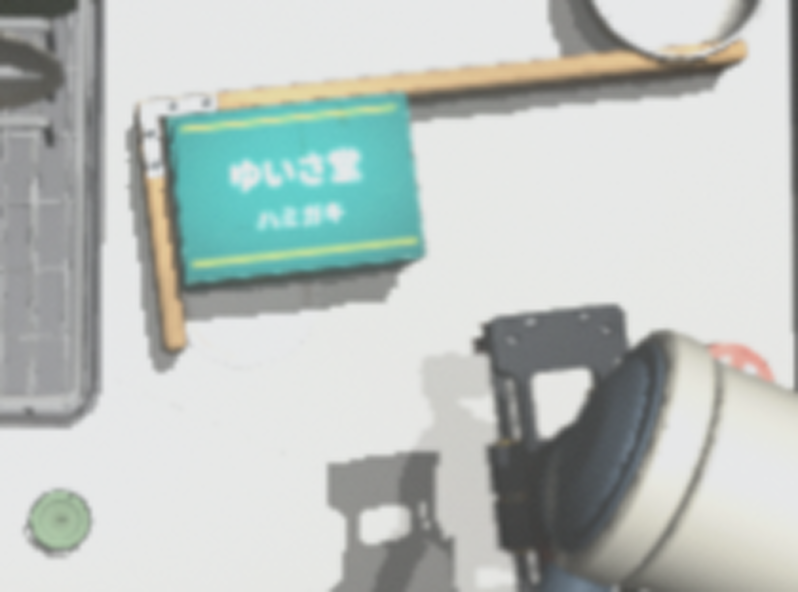

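The press met firm resistance and nothing moved. The packet is seated on both rails and the arm is clear, so I'm handing in.

```bash
python3 - <<'E'
from h import *
r.hand_in();print(r.sense()["clock"])
E
```

```text
the job is handed in; nothing more can be done
the job is handed in; nothing more can be done
```

The packet is in the corner of the rail, and I handed the job in at about 28 s of the 45 s allowed; no verdict is reported.

- **What I did:** I pushed the packet with the open fingers, turning it square as it went, until it met the long rail at about 18 N. I then slid it left along the rail with closed fingers until it met the end rail at about 16 N. A last gentle press of about 16 N on the near side did not move it.
- **Last top-view check:** The packet's edges were parallel to the rail within about 0.002 rad. The raw mask put its back edge 4.5 mm from the long rail and its left end 2.5 mm from the end rail. That mask shows the packet about 7 mm too short and 5 mm too narrow, so the real gaps should be about 1 mm and 0 mm.
- **Disagreement:** The rail came out 12 mm thick in the image instead of 14 mm, so positions are uncertain by 1–2 mm. The push forces are the firmer evidence that it touches both rails.
- **Bystanders:** In the last picture the tea light had not moved. The pot was partly hidden by the arm there but was in place in an earlier picture. I did not look at the mug and fork again after the first picture; the pushing stayed well away from them and the arm only passed over that side at the start.

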